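# Slide the model board home and lock it

## Task

Push the wooden board that carries the plaster model along its rails with the fingertips until it drops into its locating notches and lies flat on the rails, then push the steel swing catch by its peg all the way across, so that it lies over the board and locks it. Never lift or tip the board, do not touch the plaster model, leave the jar, the bowl and the spare model where they stand, and finish clear of everything.

Things in the scene. Friction and masses are not known exactly. Their poses are not given: they have to be found in the camera images.
- bed: Fixed rail bed: grey base plate 300 x 175 mm, 10 mm thick, two aluminium rails (tops 22 mm above the bench) along its own x from -195 to +95 mm, between guide walls 123 mm apart (tops at 36 mm). Origin at bench height below the centre of the board's home place; the board slides along +x, z is up. The rails' four notches are 19 mm long; the board's feet fall into them together.
- board: Loose wooden board 150 (x, along the rails) x 120 x 16 mm, 0.5 to 1 kg with its model, on four steel feet 14 mm long, 7 mm high. Origin: centre of its underside, 29 mm above the bench while riding on the rails, 60 to 110 mm short of home. At home (bed x = y = 0, within 3 mm) it drops 7 mm to lie on the rails, origin at 22 mm, top at 38 mm, and the notches stop it.
- board_rear (a point): Middle of the board's rear edge, at the board's x = -75 mm, half-way up its thickness: a plain upright face, 120 mm wide and 16 mm high, to push on. Sliding the board takes some 3 to 12 N.
- model: White plaster tooth arch on a black disc, fixed on top of the board, about 60 mm across and 32 mm high; origin at the centre of its underside, 28 mm behind and 6 mm to the +y side of the board's centre. Not to be touched.
- catch (a joint): Angle of the steel swing catch, rad: 0 = along the bed's +x, clear of the board; 1.57 = stop, along the bed's +y, across it. Pivot at x = 35, y = -82 mm of the bed; grows counter-clockwise from above. Starts at 0 to 0.35, stays where left, moves with 1 N at the peg. Bar 14 mm wide, 41 to 49 mm above the bench: passes over the board only when that is home.
- catch_peg (a point): Half-way up the upright black peg at the end of the catch, 60 mm from its pivot: 14 mm diameter, standing from 49 to 77 mm above the bench; this point is 63 mm above the bench.
- jar: Closed jar, 52 mm diameter, 70 mm high, on the bench beside the bed; origin at the centre of its underside. A bystander.
- spare: A second plaster arch on a black disc, 60 mm across and 32 mm high, standing on the bench; origin at the centre of its underside. A bystander.
- bowl: Green mixing bowl, 110 mm diameter, 55 mm high; origin at the centre of its underside. A bystander.
There are look-alikes about, which are no part of the job. There is more than one size of the board; the job needs the smaller.

How it is judged:
On the way, in this order (a step that is already met when the one before it is completed fails the run):
1. the board has dropped home into its notches, the catch still open (z of board in the frame of bed below 0.0245 m and x of board in the frame of bed between -0.005 and 0.005 m and angle between board's own z axis and vertical below 0.03 rad and value of joint catch below 0.8 rad), for 0.2 s.
2. the catch is swung across the board (value of joint catch above 1.4 rad), for 0.2 s.
At the end, for the whole second after the job is handed in: The board lies at rest in its notches (within 5 mm of home, underside no more than 2.5 mm above the rails, level within 0.03 rad), the catch is across it (past 1.4 rad), and jar, spare model and bowl are within 20 mm of where they stood (z of board in the frame of bed between 0.018 and 0.0245 m and x of board in the frame of bed between -0.005 and 0.005 m and y of board in the frame of bed between -0.005 and 0.005 m and angle between board's own z axis and vertical below 0.03 rad and value of joint catch above 1.4 rad and linear speed of board below 0.01 m/s and distance of each of jar, spare, bowl from where it was at the start of the episode below 0.02 m); the robot touches nothing.
It fails at once if the board is lifted or tipped (z of board in the frame of bed above 0.038 m or angle between board's own z axis and vertical above 0.2 rad).
It fails at once if the plaster model on the board is touched (contact force between any of the fingers, the arm and model above 1 N).
It fails at once if jar, spare model or bowl is moved (distance of any of jar, spare, bowl from where it was at the start of the episode above 0.02 m).
It also fails if it takes over 58 s, if anything falls off the work surface, if the arm or the gripper's body presses on something with over 40 N, if the wrist force passes 120 N, or if a joint passes its speed limit or range.

## Robot

A 6-joint arm with a two-finger parallel gripper is mounted at the origin on the work surface. World frame = base frame: x ahead of the robot, y to its left, z up, the work surface at z = 0. Lengths are in m, angles in rad, forces in N, time in s.
With the tool pointing down it reaches from about 0.425 to 0.95 m from the base axis. Payload 14.7 kg.
Tool frame: the origin (TCP) lies midway between the tips of the shut fingers; the grasp point (between the pads) lies 19 mm behind it (pinch_z is the distance from the TCP to the grasp point, in m); x points along the fingers, y is the direction in which the jaws open and shut, and the axes are right-handed (so a half turn about x gives the same grasp; the last joint's range is limited). The gripper opens to 85 mm and grips with 20 to 120 N. Pads are 22 mm wide; open, the fingers measure 114 mm over their backs; the gripper's body (76 mm by 85 mm) begins 54 mm behind the grasp point. The pads swing forward as they close: fully open they stand 13 mm farther back than shut.
Start: joints at [-1.15, 0.48, 1.596, -0, 1.065, -0.047], TCP at [0.293, -0.58, 0.231] pointing down, gripper open.
Joint ranges: [-2.75, 2.75], [-0.82, 2.05], [0.23, 2.67], [-1.56, 4.7], [0.09, 2.69], [-2.92, 2.92]. Speed limits (rad/s): [1.89, 1.89, 2.39, 3.01, 3.01, 3.01].

## Interface

Orientations are given as a unit quaternion [x, y, z, w].
In Python, from cell import move_to, move_linear, goto_joints, set_gripper, wait, ik, read_camera, camera_model, PlanningError, finish_job, read_t, read_qpos, read_qvel, read_joint_efforts, read_tcp_pos, read_orientation, read_contact_force, read_torque, read_finger_gap, pinch_z gives the robot as it stands. Calls block until the motion is done:
- move_to(position, orientation): joint-space move of the TCP to a pose.
- move_linear(position, rotation=None, vel=0.15, guard=None): straight line of the TCP; rotation=None keeps the orientation; vel is the mean speed in m/s. With guard (N) it stops when the force on the tool has changed by that much, and returns True; else False.
- goto_joints(angles): joint-space move.
- set_gripper(opening, newtons=None): finger opening in m; newtons is the grip in N (None keeps the last); returns when the fingers have stopped.
- wait(seconds).
- ik(position, orientation): joint angles nearest the present ones, or None.
- read_camera(name): name is "scene" or "top" or "wrist"; returns the picture (420x560x3 uint8, red, green, blue); there is no depth.
- camera_model(name): a dict with "fovy" (degrees; the focal length in pixels is half the picture's height over the tangent of half this angle, whatever the lens; pixels are square), "cx", "cy" (the principal point, pixels), "k1" (the pictures are not rectified: a ray, as slopes to the right and down, at radius r is drawn at 1 + k1 r^2 times it, then the intrinsics apply), "pose" (4x4, takes a point from camera to world coordinates). Camera axes: x right, y up, looking along -z (the intrinsics and any distortion apply to the point x, -y, -z); pixel columns grow to the right and rows downward; lengths in m; the calibration is good to about 2 mm. A picture is of the moment at which its call begins: read the wrist's pose just before it. camera_model takes no time and is no camera call; for the wrist camera it gives the pose at the moment of the call.
A pose or a line that the arm cannot do raises PlanningError and nothing moves.
- finish_job(): hands the job in, once; it reports no verdict.
Readings, each from a call of its own:
- read_t(): time.
- read_qpos(): joint angles.
- read_qvel(): joint speeds.
- read_joint_efforts(): joint torques, N m.
- read_tcp_pos(): TCP position.
- read_orientation(): TCP orientation.
- read_contact_force(): force on the tool from outside, world axes, zero at the start.
- read_torque(): the same for the moment, N m.
- read_finger_gap(): finger opening in m.
Only numpy, scipy, OpenCV 4.12 (cv2) and the standard library are available. Lean on these libraries where they do the work, as an engineer would, in place of code of your own. Each camera call takes 0.05 s, during which the arm holds its last target. There are 200 camera calls.

## Working session

There is one attempt and no reset: what is moved stays moved. The work goes in short steps, each a Python script; the robot and the scene stay as the last script left them, time stands still between calls to the robot, and variables do not carry over. Pictures are saved under pics/ and viewed, about 8 in all and at most 12, crops included, and the job is handed in when it is done.

```bash
ls; mkdir -p pics; cat > h.py <<'E'
import numpy as np, cv2
from cell import *
def snap(n,f):
    m=camera_model(n); im=read_camera(n); cv2.imwrite(f,im[:,:,::-1]); return im,m
def ray(m,u,v):
    f=210/np.tan(np.radians(m['fovy'])/2)
    a=np.array([(u-m['cx'])/f,(v-m['cy'])/f]); b=a.copy()
    for _ in range(20): b=a/(1+m['k1']*(b@b))
    P=np.array(m['pose']); return P[:3,3],P[:3,:3]@np.array([b[0],-b[1],-1])
def onz(m,u,v,z):
    o,d=ray(m,u,v); return o+d*(z-o[2])/d[2]
def proj(m,p):
    f=210/np.tan(np.radians(m['fovy'])/2)
    P=np.array(m['pose']); c=P[:3,:3].T@(np.array(p)-P[:3,3]); a=np.array([c[0],-c[1]])/-c[2]
    a=a*(1+m['k1']*(a@a)); return a*f+[m['cx'],m['cy']]
E
python3 - <<'E'
from h import *
a,m=snap('top','pics/top.png'); b,n=snap('scene','pics/scene.png')
for k in(m,n): print(k)
print(read_t(), pinch_z if not callable(pinch_z) else pinch_z())
E
```

```text
pics
{'fovy': 56.7689854163394, 'cx': 284.16622237947917, 'cy': 211.12366628280276, 'k1': -0.03904466093807428, 'pose': array([[ 0.01143035,  0.99669234, -0.08045945,  0.49880253],
       [-0.99973963,  0.00980185, -0.02060596, -0.09538842],
       [-0.01974915,  0.08067403,  0.99654487,  1.08914966],
       [ 0.        ,  0.        ,  0.        ,  1.        ]])}
{'fovy': 49.56824196304359, 'cx': 280.97431767481294, 'cy': 209.15808306002936, 'k1': 0.01748812409090468, 'pose': array([[-1.20866812e-03, -7.48338301e-01,  6.63316159e-01,
         1.37580719e+00],
       [ 9.99995899e-01, -2.62659133e-03, -1.14110853e-03,
        -9.50437058e-02],
       [ 2.59619569e-03,  6.63312060e-01,  7.48338407e-01,
         9.22916847e-01],
       [ 0.00000000e+00,  0.00000000e+00,  0.00000000e+00,
         1.00000000e+00]])}
0.1 0.0187
```

View pics/top.png

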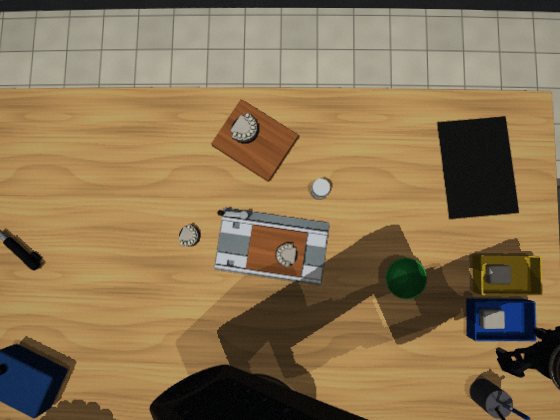

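View pics/scene.png

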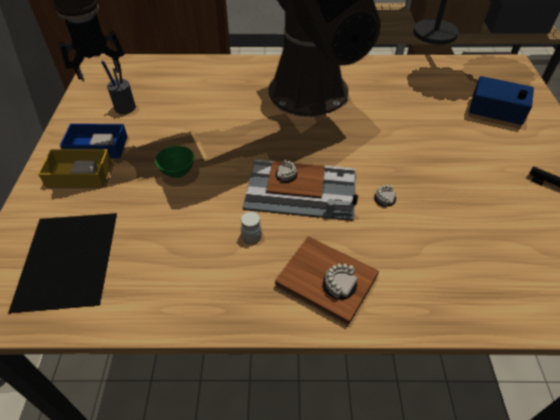

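The top view shows two boards. One is on the grey rail bed at about (277,250). The other lies loose on the bench at (255,140) and is visibly larger. The one on the rails is the smaller, so it's the one meant. The catch is at (222–248, 212), the jar at (321,187), the spare at (189,236) and the bowl at (406,278). I'll enlarge to confirm.

```bash
python3 - <<'E'
import cv2
a=cv2.imread('pics/top.png')[200:295,200:340]; cv2.imwrite('pics/c1.png',cv2.resize(a,None,fx=5.7,fy=5.7,interpolation=cv2.INTER_CUBIC))
E
```

```text
(no output)
```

View pics/c1.png

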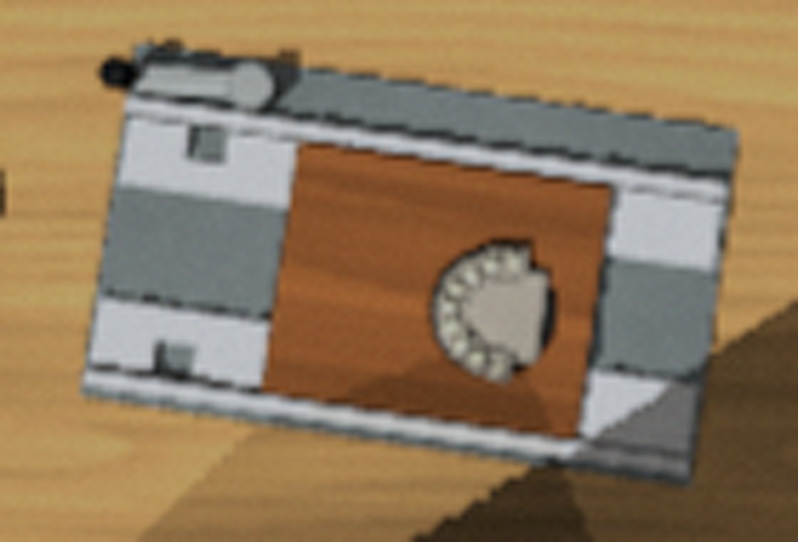

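The crop confirms it. The small board is on the rails, with its corners at crop (298,143), (612,185), (578,437) and (265,390). The catch pivot is at (255,85), the black peg at (118,73), and the front notches at (207,142) and (174,357).

```bash
python3 - <<'E'
from h import *
m=camera_model('top')
g=lambda u,v,z: onz(m,200+u/5.7-.4,200+v/5.7-.4,z)
C=[g(*p,.045) for p in[(298,143),(612,185),(578,437),(265,390)]]
for c in C: print('corner',c.round(4))
print('sides',[round(np.linalg.norm(C[i]-C[i-1]),4) for i in range(4)])
ex=(C[0]+C[3]-C[1]-C[2])[:2]; ex/=np.linalg.norm(ex); cen=np.mean(C,axis=0)
print('yaw',np.arctan2(ex[1],ex[0]),'cen',cen)
piv=g(255,85,.05); peg=g(118,73,.077)
print('piv',piv,'peg',peg,np.linalg.norm((peg-piv)[:2]))
R=np.c_[ex,[-ex[1],ex[0]]]
O=piv[:2]-R@[.035,-.082]; print('O',O,'board in bed',R.T@(cen[:2]-O))
d=R.T@(peg-piv)[:2]; print('catch',np.arctan2(d[1],d[0]))
W=[g(*p,.036) for p in[(128,97),(728,185),(690,478),(85,390)]]
for w in W: print('wall',(R.T@(w[:2]-O)).round(4))
for p in[(207,142),(174,357)]: print('notch',(R.T@(g(*p,.022)[:2]-O)).round(4))
for n,u,v,z in[('jar',321,186,.07),('spare',189,236,.03),('bowl',406,278,.05)]: print(n,onz(m,u,v,z), R.T@(onz(m,u,v,z)[:2]-O))
w=camera_model('wrist'); P=np.array(w['pose']); print(w['fovy'], P.round(3),read_tcp_pos(),read_orientation())
E
```

```text
corner [0.5456 0.0128 0.045 ]
corner [ 0.5274 -0.1356  0.045 ]
corner [ 0.4097 -0.1206  0.045 ]
corner [0.4295 0.0262 0.045 ]
sides [np.float64(0.1168), np.float64(0.1495), np.float64(0.1187), np.float64(0.1482)]
yaw 1.442478300759057 cen [ 0.47804775 -0.05429875  0.045     ]
piv [0.57251187 0.03306192 0.05      ] peg [0.57549528 0.0931065  0.077     ] 0.06011865626839225
O [0.48670721 0.00884289] board in bed [-0.06373065  0.00050827]
catch 0.07867220793625197
wall [ 0.0964 -0.0687]
wall [-0.1928 -0.0667]
wall [-0.1932  0.0721]
wall [0.0956 0.0718]
notch [ 0.0577 -0.053 ]
notch [0.0581 0.0514]
jar [ 0.64862542 -0.17087105  0.07      ] [-0.15751638 -0.18358431]
spare [0.5133535  0.18659269 0.03      ] [ 0.17969825 -0.00368126]
bowl [ 0.40853613 -0.39800569  0.05      ] [-0.41350695  0.02546554]
64.42295913348121 [[ 0.452  0.85   0.27   0.363]
 [-0.892  0.431  0.136 -0.544]
 [-0.001 -0.303  0.953  0.374]
 [ 0.     0.     0.     1.   ]] [ 0.29296551 -0.57981855  0.2307276 ] [-0.68778332 -0.16427617  0.68792049 -0.16350181]
```

Everything agrees: the board sides come out at 117–119 × 149 mm (true 120 × 150), the pivot–peg distance at 60.1 mm (true 60), and the walls at x −193..96. The board is 64 mm short of home and the catch is at 0.08 rad. Next I'll approach, push the board and take a look.

```bash
cat >> h.py <<'E'
from scipy.spatial.transform import Rotation as Ro
YAW=1.4425; O=np.array([.4867,.0088])
def W(x,y,z):
    c,s=np.cos(YAW),np.sin(YAW); return [O[0]+c*x-s*y,O[1]+s*x+c*y,z]
def Q(a):  # tool x down, tool z along bed direction a (rad)
    t=a+YAW; X=np.array([0,0,-1.]); Z=np.array([np.cos(t),np.sin(t),0]); return Ro.from_matrix(np.c_[X,np.cross(Z,X),Z]).as_quat()
E
python3 - <<'E'
from h import *
for a in(0,np.pi): 
    j=ik(W(-.17,0,.03),Q(a)); print('push',a,None if j is None else np.round(j,2))
piv=np.array([.035,-.082])
for s in(0,np.pi):
  for th in(.05,.8,1.57):
    p=piv+.06*np.array([np.cos(th),np.sin(th)])-.018*np.array([-np.sin(th),np.cos(th)])
    j=ik(W(*p,.058),Q(th+np.pi/2+s)); print('peg',s,th,None if j is None else np.round(j,2))
E
```

```text
push 0 [-0.39  0.58  2.11 -0.    0.45  2.88]
push 3.141592653589793 [-0.39  0.58  2.11 -0.    0.45 -0.26]
peg 0 0.05 [ 0.1   0.63  1.84 -0.    0.67  1.75]
peg 0 0.8 [ 0.11  0.59  1.95 -0.    0.6   1.01]
peg 0 1.57 [ 0.05  0.55  2.04 -0.    0.55  0.18]
peg 3.141592653589793 0.05 [ 0.1   0.63  1.84 -0.    0.67 -1.39]
peg 3.141592653589793 0.8 [ 0.11  0.59  1.95 -0.    0.6  -2.13]
peg 3.141592653589793 1.57 None
```

```bash
python3 - <<'E'
from h import *
set_gripper(0)
q=Q(np.pi)
move_to(W(-.17,0,.16),q); move_linear(W(-.17,0,.03),vel=.1)
print(read_t(),read_tcp_pos(),read_contact_force())
f0=np.array(read_contact_force())
print('contact?',move_linear(W(-.147,0,.03),vel=.05,guard=20))
ex=np.array([np.cos(YAW),np.sin(YAW)])
x=-.147
while x<-.088:
    x=min(x+.012,-.088) if x<-.1 else x+.003
    g=move_linear(W(x,0,.03),vel=.03,guard=25)
    f=np.array(read_contact_force())-f0; p=np.array(read_tcp_pos())
    print(round(x,4),g,'tcp bed x',round(float(ex@(p[:2]-O)),4),'fx %.1f fz %.1f'%(f[:2]@ex,f[2]))
    if g: break
print(read_t()); snap('top','pics/top2.png'); im,m=snap('wrist','pics/w2.png')
a=cv2.imread('pics/top2.png')[200:295,200:340]; cv2.imwrite('pics/c2.png',cv2.resize(a,None,fx=5.7,fy=5.7,interpolation=cv2.INTER_CUBIC))
E
```

```text
4.0 [ 0.46528317 -0.15992773  0.03046395] [-0.68690885 -0.2961154   0.05234927]
contact? False
-0.135 False tcp bed x -0.1347 fx 0.7 fz 0.4
-0.123 False tcp bed x -0.1227 fx 1.0 fz 0.3
-0.111 False tcp bed x -0.1107 fx 0.3 fz 0.5
-0.099 False tcp bed x -0.0987 fx -0.1 fz -0.7
-0.096 False tcp bed x -0.0958 fx 0.3 fz 0.3
-0.093 False tcp bed x -0.0928 fx 0.6 fz 0.6
-0.09 False tcp bed x -0.0898 fx 0.3 fz -1.2
-0.087 False tcp bed x -0.0868 fx 0.8 fz 0.4
7.8083
```

View pics/c2.png

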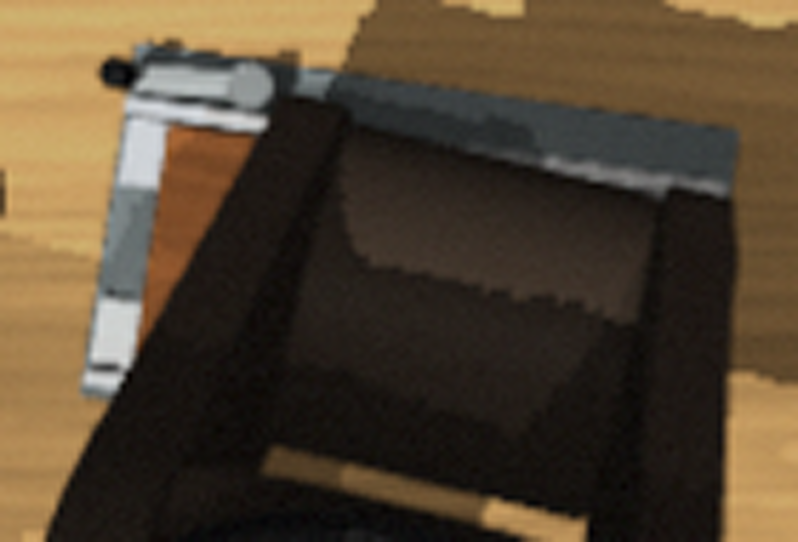

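View pics/w2.png

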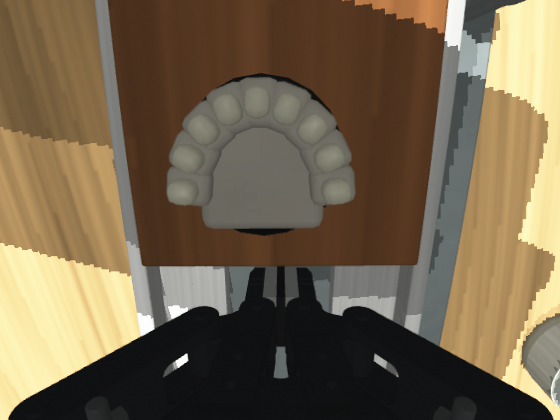

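The board moved with the fingertips. Its front edge is now at crop (166,130) to (143,320). I'll check that edge's x position and keep pushing in small steps.

```bash
python3 - <<'E'
from h import *
m=camera_model('top'); ex=np.array([np.cos(YAW),np.sin(YAW)])
for z in(.045,.038):
  print(z,[round(float(ex@(onz(m,200+u/5.7-.4,200+v/5.7-.4,z)[:2]-O)),4) for u,v in((166,130),(143,320))])
f0=np.array(read_contact_force()); x=-.087
while x<-.079:
    x+=.0015
    g=move_linear(W(x,0,.03),vel=.02,guard=22)
    f=np.array(read_contact_force())-f0; p=np.array(read_tcp_pos())
    print(round(x,4),g,'tcp',round(float(ex@(p[:2]-O)),4),'fx %.1f fz %.1f'%(f[:2]@ex,f[2]))
    if g or abs(f[:2]@ex)>15: break
snap('wrist','pics/w3.png'); print(read_t())
E
```

```text
0.045 [0.0744, 0.0718]
0.038 [0.0756, 0.0729]
-0.0855 False tcp -0.0854 fx 1.0 fz 1.2
-0.084 False tcp -0.084 fx -1.5 fz -0.1
-0.0825 False tcp -0.0824 fx -1.8 fz -0.6
-0.081 False tcp -0.0809 fx -1.9 fz -0.3
-0.0795 False tcp -0.0803 fx -18.7 fz 1.0
9.2083
```

View pics/w3.png

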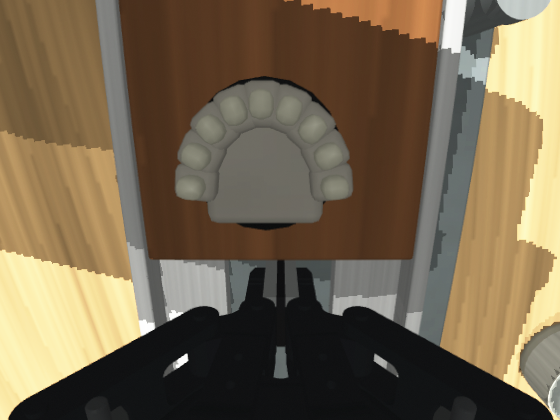

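The force jumped to 19 N at a stop. The board's rear edge in the wrist view shrank from 278 to 263 px (columns 142–420 to 149–412), which is what a 7 mm drop predicts. I'll back off, lift clear and check from above.

```bash
python3 - <<'E'
from h import *
move_linear(W(-.11,0,.03),vel=.08); move_linear(W(-.12,0,.17),vel=.15)
move_to(W(.10,-.16,.17),Q(np.pi/2+.08)); 
a,m=snap('top','pics/top4.png'); cv2.imwrite('pics/c4.png',cv2.resize(a[200:295,200:340,::-1],None,fx=5.7,fy=5.7,interpolation=cv2.INTER_CUBIC)); snap('wrist','pics/w4.png'); print(read_t())
im=np.hstack([cv2.resize(cv2.imread('pics/c4.png'),(440,300)),cv2.resize(cv2.imread('pics/w4.png'),(360,300))]); cv2.imwrite('pics/d4.png',im)
E
```

```text
12.625
```

View pics/d4.png

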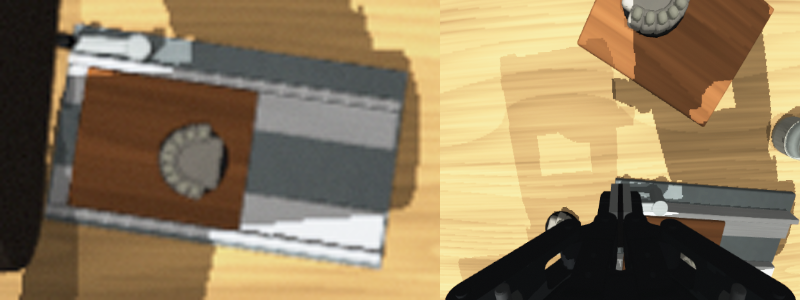

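```bash
python3 - <<'E'
from h import *
m=camera_model('top'); c,s=np.cos(YAW),np.sin(YAW); R=np.array([[c,-s],[s,c]])
P=[R.T@(onz(m,200+u/3.143-.4,200+v/3.158-.4,.038)[:2]-O) for u,v in((90,70),(258,92),(240,230),(70,205))]
print('board',np.round(P,4).tolist(),np.mean(P,axis=0))
assert abs(np.mean(P,axis=0)[0])<.008
piv=np.array([.035,-.082])
def pose(th,off):
    t=np.array([-np.sin(th),np.cos(th)]); return W(*(piv+.06*np.array([np.cos(th),np.sin(th)])-off*t),.058),Q(th+np.pi/2)
p,q=pose(.08,.035)
move_linear([p[0],p[1],.17],q,vel=.1); move_linear(p,vel=.1)
f0=np.array(read_contact_force())
th=.08; p,q=pose(th,.019); print('g',move_linear(p,q,vel=.04,guard=15))
while th<1.6:
    th+=.12; p,q=pose(th,.018)
    g=move_linear(p,q,vel=.05,guard=15); f=np.array(read_contact_force())-f0
    print(round(th,2),g,(R.T@f[:2]).round(1),round(f[2],1),read_t())
    if g or np.linalg.norm(f[:2])>10: break
print((R.T@(np.array(read_tcp_pos())[:2]-O)).round(4)); snap('wrist','pics/w5.png')
E
```

```text
board [[0.0772, -0.057], [-0.0694, -0.0585], [-0.0705, 0.0598], [0.077, 0.0595]] [0.00356111 0.00093156]
g False
0.2 False [-0.7  0.2] 0.8 15.3917
0.32 False [ 0.1 -0.2] 0.5 15.6917
0.44 False [-0.1 -0.1] 0.0 15.9917
0.56 False [ 0.8 -0.4] -0.9 16.2917
0.68 False [ 0.1 -0.8] -0.0 16.5917
0.8 False [0.  0.5] -0.9 16.8917
0.92 False [-0.   0.9] 0.6 17.1917
1.04 False [-0.3 -0.7] 0.8 17.4917
1.16 False [-0.5 -1.4] 0.4 17.7917
1.28 False [-0.3  0.2] 0.1 18.0917
1.4 False [ 0.1 -0.6] -0.2 18.3917
1.52 False [ 0.9 -0.2] 0.6 18.6917
1.64 True [37.1  2.9] -2.5 18.9
[ 0.0544 -0.0223]
```

View pics/w5.png

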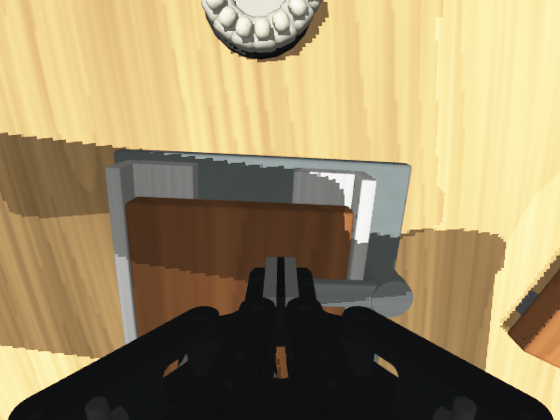

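The catch reached its stop (37 N peak at about 1.57 rad), and the wrist view shows the bar lying across the board at (340,295). Now I'll retreat and check.

```bash
python3 - <<'E'
from h import *
move_linear(W(.08,-.022,.058),vel=.05); move_linear(W(.09,-.022,.2),vel=.15)
move_to(W(.22,-.02,.3),Q(np.pi)); wait(.3)
a,m=snap('top','pics/top6.png'); cv2.imwrite('pics/c6.png',cv2.resize(a[170:295,180:340,::-1],None,fx=4.8,fy=4.8,interpolation=cv2.INTER_CUBIC)); b,_=snap('scene','pics/s6.png'); print(read_t(),read_contact_force())
o=cv2.imread('pics/top.png')
for n,u,v in[('jar',321,187),('spare',189,236),('bowl',406,278)]:
    T=cv2.cvtColor(o[v-14:v+15,u-14:u+15],6);S=cv2.cvtColor(a[v-26:v+27,u-26:u+27,::-1].copy(),6)
    _,sc,_,l=cv2.minMaxLoc(cv2.matchTemplate(S,T,5)); print(n,sc,l[0]-12,l[1]-12)
E
```

```text
21.8667 [ 0.31595252  0.55219156 -0.29274658]
jar 0.9984484314918518 0 0
spare 0.9606576561927795 0 0
bowl 0.643800675868988 3 0
```

View pics/c6.png

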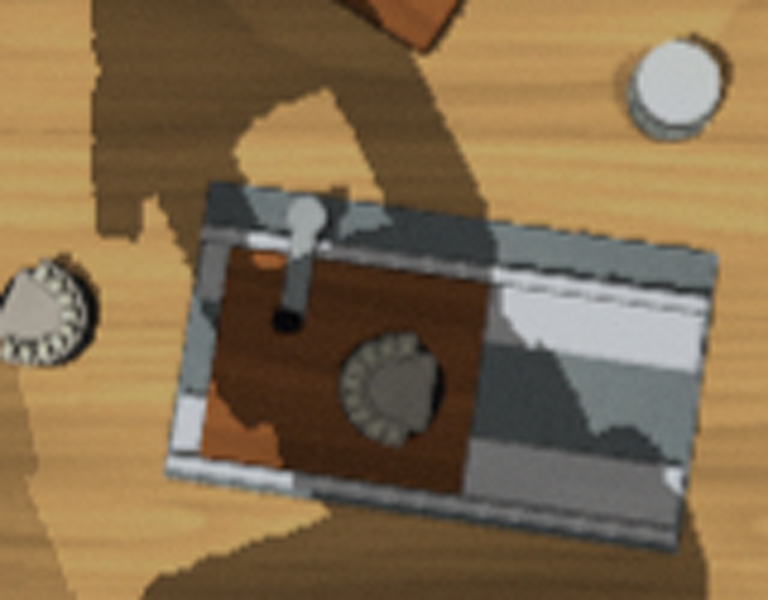

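View pics/s6.png

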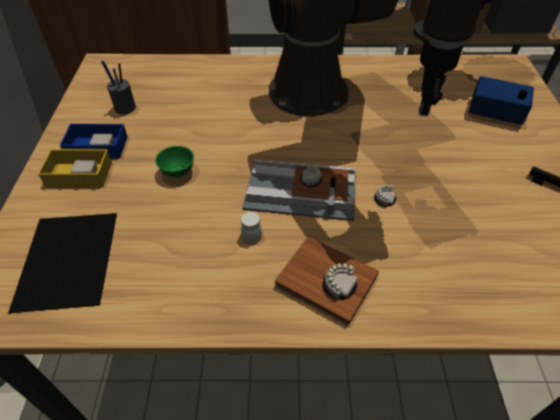

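The pictures show the catch across the board, from pivot (306,216) to peg (288,320) in the crop. The jar, spare and bowl are where they were, and the arm is clear. One numeric check of the board's position remains.

```bash
python3 - <<'E'
from h import *
m=camera_model('top'); c,s=np.cos(YAW),np.sin(YAW); R=np.array([[c,-s],[s,c]])
g=lambda u,v,z: R.T@(onz(m,180+u/4.8-.4,170+v/4.8-.4,z)[:2]-O)
for z in(.038,.045):
  P=[g(u,v,z) for u,v in((228,250),(490,280),(465,493),(203,457))]; print(z,np.mean(P,axis=0),'len',np.linalg.norm(P[0]-P[1]),np.linalg.norm(P[2]-P[3]),'wid',np.linalg.norm(P[0]-P[3]),np.linalg.norm(P[1]-P[2]))
F=[g(*p,.036)[0] for p in((205,232),(167,472))];B=[g(*p,.036)[0] for p in((714,298),(677,548))]; print('walls',F,B)
d=g(288,320,.077)-g(306,216,.05); print('catch',np.arctan2(d[1],d[0]))
E
```

```text
0.038 [0.0040415  0.00051198] len 0.14941706556863762 0.14866653523521603 wid 0.11715891613082471 0.11989835225813782
0.045 [0.00333677 0.00033987] len 0.14842204126483818 0.14767650899452037 wid 0.11637871094801427 0.1190999041422661
walls [np.float64(0.09519307426771476), np.float64(0.09605003196115254)] [np.float64(-0.19539778059191237), np.float64(-0.1932748160362917)]
catch 1.6091167523919532
```

```bash
python3 -c "
from cell import *
finish_job(); print(read_t())"
```

```text
the job is handed in; nothing more can be done
the job is handed in; nothing more can be done
```

I pushed the smaller board along its rails into its notches, swung the catch across it to its stop, backed off and handed the job in. The last clock reading was about 22 s of the 58 s allowed. No verdict was reported.

**Board:**
- **Stop and drop:** The push met a firm 19 N stop. The rear edge then looked smaller from the wrist camera, as a 7 mm drop predicts. The catch bar also passed over it, which it can only do when the board is home.
- **Position:** The top camera puts it at bed x of about +3.5 to 4 mm and y of about +0.5 mm. Measured against the guide walls, x is nearer +3 mm. That is slightly more than the 3 mm given for home, so it sits towards the front of the notches, but inside the 5 mm limit. I judged it camera error and did not nudge it back.

**Catch:** It measured about 1.6 rad, at its stop. The guard tripped there with a 37 N peak at the fingertips.

**Other objects:** The jar and spare model showed no shift in the top view. The bowl's image match was weak (score 0.64, 3 px offset), probably because the arm's shadow had moved. The scene picture shows it where it stood, and the arm never came near it.

**Plaster model and arm:** The arm ended clear of everything, with no contact force. My pushes stayed clear of the plaster model, though I had no separate reading for contact with it.

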